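# Tighten the meter's retaining ring with the two-pin spanner

### The arm

A 6-joint arm with a two-finger parallel gripper is mounted at the origin on the work surface. World frame = base frame: x ahead of the robot, y to its left, z up, the work surface at z = 0. Lengths are in m, angles in rad, forces in N, time in s.
With the tool pointing down it reaches from about 0.3 to 0.85 m from the base axis. Payload 4.2 kg.
Tool frame: the origin (TCP) lies between the finger pads; the fingertips stand r.tcp_to_tips ahead of it and the grasp point (between the pads) lies 3 mm ahead of it (r.tcp_to_tips is the distance from the TCP to the fingertips, in m); z points along the fingers, y is the line along which they close (so a half turn about z gives the same grasp; the last joint's range is limited). The gripper opens to 91 mm and grips with 3 to 60 N. Pads are 32 mm wide; open, the fingers measure 118 mm over their backs; the gripper's body (76 mm by 178 mm) begins 60 mm behind the grasp point.
Start: joints at [-1.263, 0.32, 1.565, -0, 1.257, -0.02], TCP at [0.185, -0.544, 0.236] pointing down, gripper open.
Joint ranges: [-3.11, 3.11], [-0.84, 2.01], [0.21, 2.61], [-1.34, 4.49], [0.05, 2.63], [-2.56, 2.56]. Speed limits (rad/s): [2.57, 2.57, 3.14, 3.14, 3.14, 3.14].

### API

Orientations are given as a rotation vector (axis times angle).
In Python, from bench import r gives the robot as it stands.
- The arm moves only by the tool play_rows, never from a script. Its argument "commands" is a list that holds one entry, the list of rows, each a list of 5 numbers: the shift along the world's x, y, z in m, then the turn about the world's z in degrees, then the finger opening in m, from 0 to 0.0912. In form: [[[tx, ty, tz, turn, hand], ...]]. A call has 1 to 8 rows; each row is the pose to reach, as a shift and turn from the pose commanded when the call began; what a row does not reach only later rows make up. A row lasts 1/12 s, in which the tool goes at most 41.7 mm and 7.16 degrees, less where a joint would pass 70% of its speed; a pose out of reach is approached as far as the arm can. A call with a gripper value outside its range is refused whole. The fingers move at their own pace and stop on an object; "grip_force" is the grip in N (left out, the last holds). Time passes only in rows, so rows that repeat a pose let the fingers close. It gives the time, the measured TCP pose, the force, the opening and the grip force at its end, in the units of the state.
- r.sense(): the state, without advancing time (a new reading comes with each control period).
- r.read_camera(name): name is "scene" or "side" or "wrist"; returns a dict with "pixels" (420x560x3 uint8, red, green, blue), "depth" (420x560 float32, m along the optical axis (not along the pixel's ray), 0 where there is no reading), "K" (3x3 intrinsics, pixels), "cam_to_world" (4x4, takes a point from camera to world coordinates); the wrist camera has in their place "hand_eye" (4x4, takes a point from camera to tool coordinates, whose origin is the TCP and whose axes are the flange's). Camera axes: x right, y down, z forward; pixel columns grow to the right and rows downward; lengths in m; the calibration is good to about 2 mm. A picture is of the moment at which its call begins: read the wrist's pose just before it.
- r.close_job(): hands the job in; it is judged then, once.
The state is a dict: "time_s": time; "joints": joint angles; "joint_velocities": joint speeds; "tau": joint torques, N m; "eef_pos": TCP position; "tcp_rot": TCP orientation; "ft_force": force on the tool from outside, world axes, zero at the start; "torque": the same for the moment, N m; "width": finger opening in m; "finger_force": force on a finger pad.
Only numpy, scipy, OpenCV 4.12 (cv2) and the standard library are available. Lean on these libraries where they do the work, as an engineer would, in place of code of your own. Each camera call takes 0.05 s, during which the arm holds its last target. There are 200 camera calls.

### The job

The brass retaining ring of the round meter in the blue power box is loose. Take the two-pin spanner from its wooden cradle, fit both pins into the ring's two holes, turn the ring clockwise (seen from above) until it is fully home against its stop, then stand the spanner back upright in its cradle. Feel for the holes and press and turn only gently, and leave the box's switch, the white dish, the heat sink and the radios as they are.

Things in the scene. Friction and masses are not known exactly. Their poses are not given: they have to be found in the camera images.
- spanner_grip (a point): Two-pin spanner (about 0.14 kg), centre of its orange handle: 44 mm (x) x 16 mm thick (y) x 48 mm high (z up). Under the handle a steel bar 54 (x) x 20 (y) x 10 mm thick, its underside 36 mm below this point; two 5 mm pins under it reach 43 mm below this point. Half a turn about z gives the same tool.
- spanner_tip (a point): On the spanner: midway between the tips of its two pins. Pins 5 mm diameter, 7 mm long (last 2 mm tapered to 3 mm), 22 mm either side of this point along x; z up.
- cradle_seat (a point): Centre of the pocket floor of the spanner's wooden cradle (90 x 56 x 19 mm, fixed), 12 mm above the desk; x is its long direction. The spanner's bar rests here, along x. Pocket 60 (x) x 26 (y) mm, 7 mm deep, with a 12 mm wide, 9 mm deep slot along x in its floor for the pins; a standing spanner's spanner_tip is 7 mm below this point.
- power_box: Blue power box, 120 (x) x 170 (y) x 60 mm high, fixed; origin under its centre. In its lid, 30 mm towards +y, a round well 64 mm across holds the meter and its brass ring; a silver toggle switch stands 55 mm towards -y. The ring is 62 mm outside, 26 mm inside, 8 mm thick; its two through holes, 8 mm diameter, lie opposite each other 22 mm from the axis.
- ring_axis (a point): Point on the ring's vertical axis, level with the ring's top face, which is 4 mm below the box's lid. Axes are the box's, not the ring's. With the pins fully in, the spanner's bar lies on the ring's face and spanner_tip is 7 mm below this point.
- ring (a joint): Turn of the ring, rad: grows clockwise seen from above; starts at 0.2 to 0.6; home at 1.2, where a firm gasket stops it. Friction 0.06 N m until then; 0.2 N m is snug, over 0.5 too much. Line of the holes, counter-clockwise from the box's x axis: 0.75 - value + c, where c, the turn of the ring's mount, is up to 0.25 either way and not measured: see or feel for the holes.
- switch_tip (a point): Tip of the silver toggle lever on the box's lid, 85 mm from the ring's axis towards -y of the box, about 27 mm above the lid. Not to be switched.
- dish: White ceramic dish, 90 mm wide, 28 mm high, loose on the desk; origin under its centre.
- heat_sink: Finned aluminium heat sink block 60 x 50 x 30 mm, loose on the desk; origin under its centre.
- rack: Stepped wooden rack 180 x 200 mm with three handheld radios (red, black, grey), up to 240 mm high, fixed, well off to the robot's right; origin under its centre.
There are look-alikes about, which are no part of the job. What is shaped like the part that bears cradle_seat but pink is not meant.

How it is judged:
By the outcome, as a careful person would: the job done as asked, in the order asked, and still so for the second after the job is handed in, with the robot touching nothing.
It also fails if it takes over 69 s, if anything falls off the work surface, if the arm or the gripper's body presses on something with over 40 N, if the wrist force passes 120 N, or if a joint passes its speed limit or range.

## Working session

There is one attempt and no reset: what is moved stays moved. The work goes in short steps, Python scripts to look and compute and a tool call to move; the robot and the scene stay as the last step left them, time stands still between calls to the robot, and variables do not carry over. Pictures are saved under pics/ and viewed, at most 10 in all, crops included, and the job is handed in when it is done.

Besides the shell and the picture viewer there is one more tool, called after "Call:" by a JSON object that holds its "api" and its "payload". play_rows: Moves the arm, as the interface text tells. Its arguments: {"type":"object","properties":{"commands":{"type":"array","items":{"type":"array","items":{"type":"array","items":{"type":"number"}}}},"grip_force":{"type":"number"}},"required":["commands"]}

```bash
mkdir -p pics; ls
cat > h.py <<'E'
import numpy as np,cv2
from bench import r
from scipy.spatial.transform import Rotation as R
def cam(n):
    s=r.sense(); c=r.read_camera(n)
    if 'cam_to_world' in c: T=c['cam_to_world']
    else:
        W=np.eye(4);W[:3,:3]=R.from_rotvec(s['tcp_rot']).as_matrix();W[:3,3]=s['eef_pos'];T=W@c['hand_eye']
    return c['pixels'],c['depth'],c['K'],np.array(T)
def pts(d,K,T):
    v,u=np.mgrid[:d.shape[0],:d.shape[1]]
    P=np.stack([(u-K[0,2])/K[0,0]*d,(v-K[1,2])/K[1,1]*d,d],-1)
    return P@T[:3,:3].T+T[:3,3]
def ray(u,v,K,T,z):
    d=T[:3,:3]@np.array([(u-K[0,2])/K[0,0],(v-K[1,2])/K[1,1],1]);o=T[:3,3]
    return o+d*(z-o[2])/d[2]
def proj(P,K,T):
    p=T[:3,:3].T@(np.array(P)-T[:3,3]); return (K@p/p[2])[:2]
def save(n,p,f=1): cv2.imwrite('pics/'+n,cv2.resize(p[...,::-1],None,fx=f,fy=f,interpolation=cv2.INTER_CUBIC))
E
python3 - <<'E'
from h import *
a=cam('scene');b=cam('side')
save('scene.png',a[0],1.4);save('side.png',b[0],1.4)
np.savez('s0.npz',a0=a[0],a1=a[1],a2=a[2],a3=a[3],b0=b[0],b1=b[1],b2=b[2],b3=b[3])
print(a[3].round(3),b[3].round(3),a[2],r.tcp_to_tips,r.sense())
E
```

```text
pics
[[ 0.736  0.557 -0.385  1.068]
 [ 0.677 -0.594  0.434 -0.761]
 [ 0.013 -0.58  -0.815  1.128]
 [ 0.     0.     0.     1.   ]] [[-0.97  -0.147  0.192  0.409]
 [-0.242  0.61  -0.754  0.499]
 [-0.007 -0.779 -0.628  0.654]
 [ 0.     0.     0.     1.   ]] [[509.5205288    0.         273.2128818 ]
 [  0.         509.5205288  203.86063308]
 [  0.           0.           1.        ]] 0.022 {'time_s': 0.1, 'joints': array([-1.26298561e+00,  3.20237318e-01,  1.56556596e+00, -3.68214695e-05,
        1.25738058e+00, -1.99480698e-02]), 'joint_velocities': array([ 0.00023779, -0.00319889, -0.00468811, -0.00070631, -0.00011356,
       -0.00052586]), 'tau': array([ 1.24976807e-03, -4.13325906e+01, -2.32507414e+01,  7.29023991e-02,
        4.22735210e-02, -7.13758618e-05]), 'eef_pos': array([ 0.18499741, -0.54398699,  0.23519548]), 'tcp_rot': array([-3.09794932e+00, -5.12302448e-01,  4.12741810e-04]), 'ft_force': array([ 0.37387822, -0.1687702 , -0.00954102]), 'torque': array([-0.01538164,  0.00298326, -0.01920496]), 'finger_force': 0.0, 'width': 0.09117380395453503}
```

View pics/scene.png

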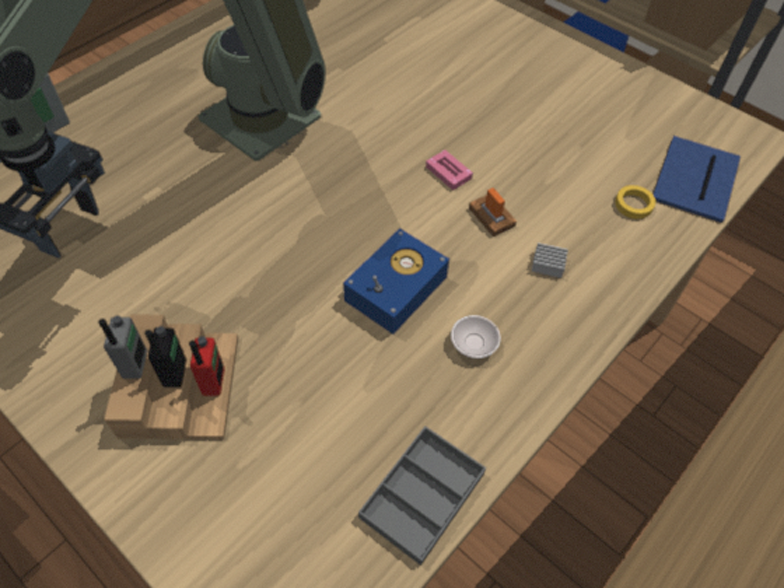

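View pics/side.png

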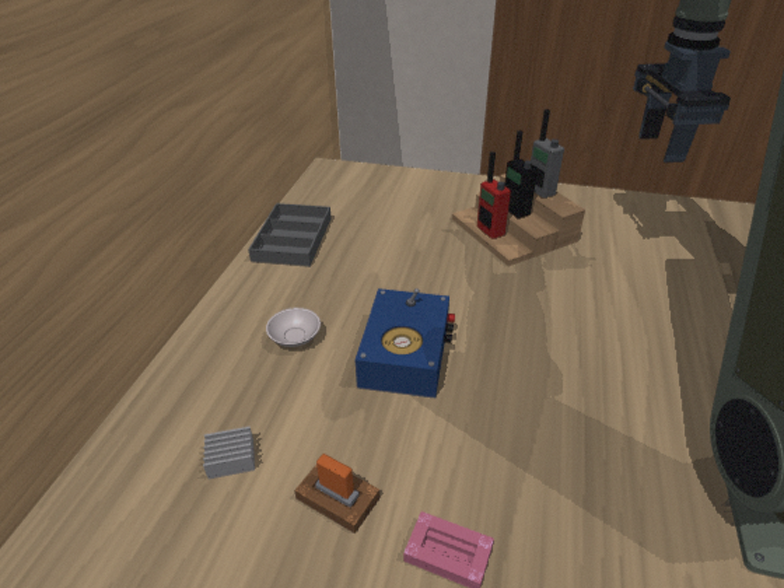

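The brown wooden cradle with the orange spanner is at scene (492,212) and side (338,490). The pink look-alike is at scene (449,169). The wooden one holding the spanner is the one meant. The ring is at scene (407,262) and side (402,341).

```bash
cat > m.py <<'E'
from h import *
def orange(p):
    h=cv2.cvtColor(p,cv2.COLOR_RGB2HSV); return cv2.inRange(h,(3,190,120),(14,255,255))
def brass(p):
    h=cv2.cvtColor(p,cv2.COLOR_RGB2HSV); return cv2.inRange(h,(16,120,110),(28,255,255))
def blue(p):
    h=cv2.cvtColor(p,cv2.COLOR_RGB2HSV); return cv2.inRange(h,(105,140,40),(125,255,255))
def comps(m,amin=30):
    n,l,s,c=cv2.connectedComponentsWithStats(m)
    return [(l==i,s[i,4],c[i]) for i in range(1,n) if s[i,4]>=amin]
E
python3 - <<'E'
from m import *
D=np.load('s0.npz')
for k in 'ab':
    p,d,K,T=[D[k+str(i)] for i in range(4)]
    P=pts(d,K,T)
    for n,f in (('or',orange),('br',brass),('bl',blue)):
        for m,a,c in comps(f(p),60):
            q=P[m&(d>0)]; print(k,n,a,c.round(),np.median(q,0).round(3),q.min(0).round(3),q.max(0).round(3))
E
```

```text
a br 278 [454. 142.] [0.782 0.357 0.02 ] [ 0.736  0.316 -0.   ] [0.82  0.4   0.028]
a br 216 [290. 186.] [ 0.554 -0.115  0.056] [ 0.527 -0.148  0.045] [ 0.587 -0.089  0.063]
a bl 448 [427.  22.] [ 0.116  1.48  -0.461] [-0.008  1.421 -0.518] [ 0.217  1.539 -0.445]
a bl 2301 [282. 201.] [ 0.575 -0.174  0.06 ] [ 0.498 -0.239  0.004] [ 0.625 -0.065  0.068]
b br 285 [287. 243.] [ 0.555 -0.12   0.056] [ 0.527 -0.147  0.051] [ 0.584 -0.091  0.06 ]
b bl 3222 [288. 245.] [ 0.552 -0.104  0.06 ] [ 0.492 -0.234  0.003] [ 0.62  -0.057  0.064]
```

Run:
```python
from m import *
D=np.load('s0.npz')
for k,u,v in (('a',353,143),('b',239,340)):
    p,d,K,T=[D[k+str(i)] for i in range(4)]
    P=pts(d,K,T); print(P[v,u].round(3), cv2.cvtColor(p,cv2.COLOR_RGB2HSV)[v-1:v+2,u])
c=r.read_camera('wrist'); print(c['hand_eye'].round(3),c['K']); s=r.sense(); print(R.from_rotvec(s['tcp_rot']).as_matrix().round(3),s['time_s'])
```

```text
[0.586 0.114 0.063] [[ 11 178 126]
 [ 12 171 103]
 [ 12 183  96]]
[0.577 0.133 0.061] [[ 11 177 118]
 [ 10 182 118]
 [ 10 177 117]]
[[ 0.    -0.958 -0.286  0.081]
 [ 1.    -0.     0.001  0.   ]
 [-0.001 -0.286  0.958 -0.15 ]
 [ 0.     0.     0.     1.   ]] [[352.49690225   0.         280.84151953]
 [  0.         352.49690225 210.95673886]
 [  0.           0.           1.        ]]
[[ 0.947  0.322 -0.   ]
 [ 0.322 -0.947  0.001]
 [ 0.    -0.001 -1.   ]] 0.15
```

Call:
{"api": "play_rows", "payload": {"commands": [[[0,0,0.16,0,0.091],[0,0,0.16,0,0.091],[0,0,0.16,0,0.091],[0,0,0.16,0,0.091],[0.385,0.544,0.16,0,0.091],[0.385,0.544,0.16,0,0.091],[0.385,0.544,0.16,0,0.091],[0.385,0.544,0.16,0,0.091]]]}}

```text
time_s: 0.82
eef_pos: [0.2819, -0.4068, 0.3958]
tcp_rot: [-3.1, -0.511, -0.0]
ft_force: [0.9, -0.3, 0.3]
width: 0.0909
finger_force: 0.0
```

Call:
{"api": "play_rows", "payload": {"commands": [[[0.285,0.435,0,0,0.091],[0.285,0.435,0,0,0.091],[0.285,0.435,0,0,0.091],[0.285,0.435,0,0,0.091],[0.285,0.435,0,0,0.091],[0.285,0.435,0,0,0.091],[0.285,0.435,0,0,0.091],[0.285,0.435,0,0,0.091]]]}}

```text
time_s: 1.48
eef_pos: [0.4646, -0.1275, 0.3959]
tcp_rot: [3.099, 0.513, -0.0]
ft_force: [0.9, -0.4, 0.1]
width: 0.091
finger_force: 0.0
```

Call:
{"api": "play_rows", "payload": {"commands": [[[0.105,0.128,-0.11,0,0.091],[0.105,0.128,-0.11,0,0.091],[0.105,0.128,-0.11,0,0.091],[0.105,0.128,-0.11,0,0.091],[0.105,0.128,-0.11,0,0.091],[0.105,0.128,-0.11,0,0.091],[0.105,0.128,-0.11,0,0.091]]]}}

```text
time_s: 2.07
eef_pos: [0.5688, -0.0006, 0.2841]
tcp_rot: [-3.099, -0.516, 0.007]
ft_force: [-0.4, -0.9, 0.2]
width: 0.0908
finger_force: 0.0
```

Run:
```python
from m import *
p,d,K,T=cam('wrist'); np.savez('w1.npz',a0=p,a1=d,a2=K,a3=T)
save('w1.png',p,1.4); print(T.round(3), r.sense()['eef_pos'])
```

```text
[[ 0.324 -0.905 -0.275  0.646]
 [-0.946 -0.31  -0.094  0.026]
 [-0.     0.29  -0.957  0.433]
 [ 0.     0.     0.     1.   ]] [ 0.56888912 -0.00154737  0.28560501]
```

View pics/w1.png

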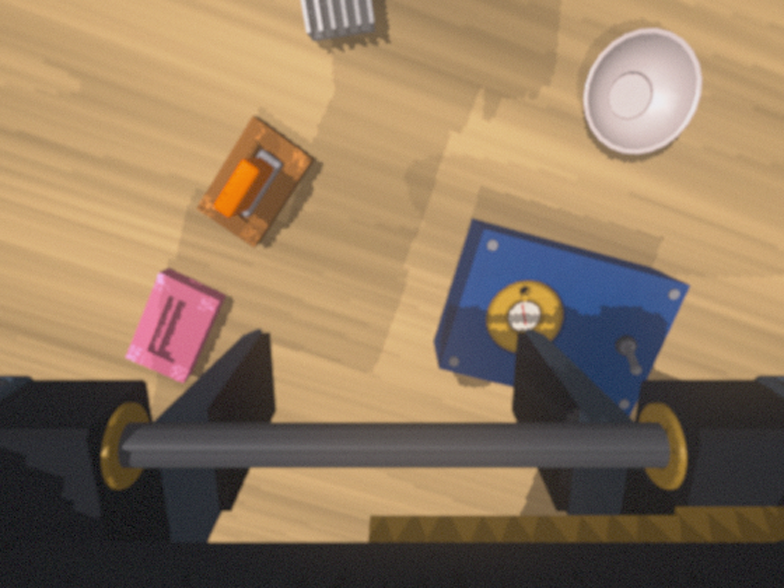

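The view shows the wooden cradle with the spanner at (258,180), the pink look-alike at (175,325), and the ring at (525,316) with one hole at (525,291). The other hole is hidden by a finger. The brown cradle with the spanner is confirmed. I'll move over it.

Call:
{"api": "play_rows", "payload": {"commands": [[[0.01,0.125,-0.06,-18,0.091],[0.01,0.125,-0.06,-36,0.091],[0.01,0.125,-0.06,-36,0.091],[0.01,0.125,-0.06,-36,0.091],[0.01,0.125,-0.06,-36,0.091],[0.01,0.125,-0.06,-36,0.091],[0.01,0.125,-0.06,-36,0.091],[0.01,0.125,-0.06,-36,0.091]]]}}

```text
time_s: 2.78
eef_pos: [0.5794, 0.1222, 0.2274]
tcp_rot: [-3.106, 0.469, -0.004]
ft_force: [0.9, -0.4, -0.2]
width: 0.091
finger_force: 0.0
```

Run:
```python
from m import *
p,d,K,T=cam('wrist'); np.savez('w2.npz',a0=p,a1=d,a2=K,a3=T)
save('w2.png',p,1.4); s=r.sense();print(s['eef_pos'],s['joints'].round(3),R.from_rotvec(s['tcp_rot']).as_matrix().round(3))
for n in('w1','w2'):
    D=np.load(n+'.npz');p,d,K,T=[D['a'+str(i)] for i in range(4)]
    P=pts(d,K,T);h=cv2.cvtColor(p,cv2.COLOR_RGB2HSV)
    w=(abs(P[...,0]-.583)<.08)&(abs(P[...,1]-.125)<.08)
    m=cv2.inRange(h,(5,225,120),(15,255,255))*w.astype(np.uint8)
    for mm,a,c in comps(m,60):
        q=P[mm];print(n,'sat',a,c,np.percentile(q,[2,50,98],axis=0).round(4).tolist())
    z=P[...,2][w]; print(np.histogram(z,np.arange(-.01,.09,.004))[0])
    for lo,hi in((.014,.023),(.055,.09)):
        k=w&(P[...,2]>lo)&(P[...,2]<hi); q=P[k]
        if len(q)<20: continue
        rc=cv2.minAreaRect(q[:,:2].astype(np.float32)*1000); print(lo,len(q),np.median(q[:,2]).round(4),rc)
```

```text
[0.5794177  0.12224313 0.22724955] [ 0.189  0.351  1.54  -0.     1.249  2.06 ] [[ 0.955 -0.296  0.002]
 [-0.296 -0.955  0.   ]
 [ 0.002 -0.001 -1.   ]]
w1 sat 310 [168.70322581 138.20322581] [[0.5614, 0.1127, 0.0675], [0.5752, 0.122, 0.0702], [0.6016, 0.1347, 0.0718]]
[    0    25 13629   626    43   159   172  2509   125    28    32    32
    29    37    38    33    35    39    39   281   421     0     0     0]
0.014 2773 0.0195 ((580.798095703125, 125.62945556640625), (56.613189697265625, 90.75312805175781), 73.02091217041016)
0.055 806 0.0701 ((581.5112915039062, 124.36947631835938), (16.41404914855957, 44.40689468383789), 72.79345703125)
w2 sat 678 [277.77286136 197.7920354 ] [[0.5626, 0.1137, 0.0689], [0.5824, 0.1238, 0.0705], [0.6014, 0.1342, 0.072]]
[    0     2 16108   572    35   307   131  3107   111     4    15    13
     9     9    15    14     9    11    17   305   534     0     0     0]
0.014 3316 0.0196 ((580.9479370117188, 125.27232360839844), (56.042274475097656, 90.64251708984375), 72.78041076660156)
0.055 874 0.0703 ((581.7000122070312, 124.22713470458984), (15.663551330566406, 44.37703323364258), 72.48200225830078)
```

View pics/w2.png

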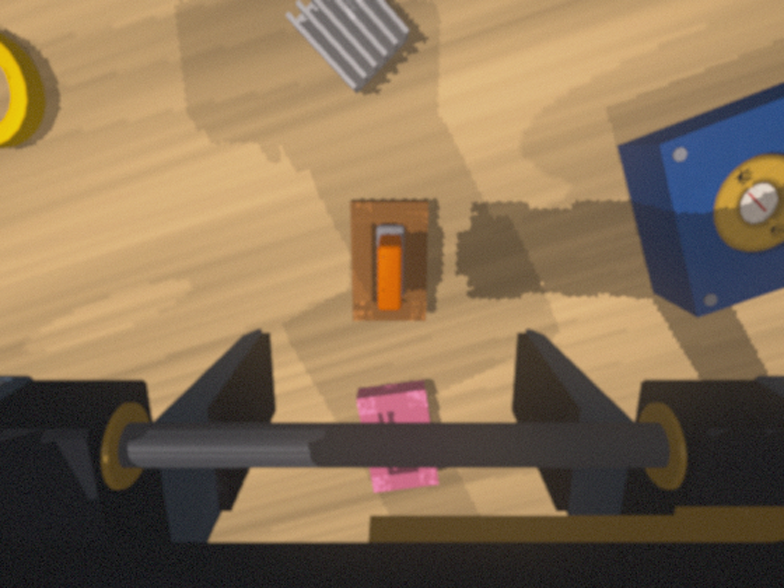

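The spanner handle is upright at (390,270) in the brown cradle. Both ring holes are visible, at (744,177) and (776,230). I'll grasp the spanner now.

Call:
{"api": "play_rows", "payload": {"commands": [[[0.0023,0.002,-0.1,0,0.091],[0.0023,0.002,-0.1,0,0.06],[0.0023,0.002,-0.1,0,0.05],[0.0023,0.002,-0.14,0,0.05],[0.0023,0.002,-0.165,0,0.05],[0.0023,0.002,-0.175,0,0.05],[0.0023,0.002,-0.175,0,0.05],[0.0023,0.002,-0.175,0,0.03]]], "grip_force": 30}}

```text
time_s: 3.5
eef_pos: [0.5823, 0.1251, 0.052]
tcp_rot: [-3.106, 0.47, -0.002]
ft_force: [0.4, 0.8, 0.6]
width: 0.0475
finger_force: 0.0
```

Call:
{"api": "play_rows", "payload": {"commands": [[[0,0,0,0,0.01],[0,0,0,0,0.01],[0,0,0,0,0.01],[0,0,0,0,0.01],[0,0,0,0,0.01],[0,0,0,0,0.01]]]}}

```text
time_s: 4.0
eef_pos: [0.5817, 0.1254, 0.0519]
tcp_rot: [-3.106, 0.47, -0.002]
ft_force: [-0.6, -1.1, 4.6]
width: 0.0161
finger_force: 30.0
```

Run:
```python
from m import *
s=r.sense();print(s)
for n in('w1','w2'):
    D=np.load(n+'.npz');p,d,K,T=[D['a'+str(i)] for i in range(4)]
    P=pts(d,K,T)
    # lid yaw
    w=blue(p)>0; k=w&(abs(P[...,2]-.06)<.004)&(abs(P[...,0]-.56)<.15)
    q=P[k]; print(n,np.median(q[:,2]),cv2.minAreaRect(q[:,:2].astype(np.float32)*1000))
    b=(brass(p)>0)&(abs(P[...,0]-.555)<.05)&(abs(P[...,1]+.118)<.05); q=P[b];print('ring z',np.median(q[:,2]),len(q))
    xy=np.array([ray(u,v,K,T,.056)[:2] for v,u in zip(*np.nonzero(b))]).astype(np.float32)*1000
    print(cv2.minEnclosingCircle(xy), cv2.fitEllipse(cv2.convexHull(xy)))
    y,x=np.nonzero(b); x0,y0=x.min()-6,y.min()-6; c=p[y0:y.max()+6,x0:x.max()+6]; print(x0,y0); save(n+'ring.png',c,6)
```

```text
{'time_s': 4.0, 'joints': array([ 1.93214419e-01,  5.17858788e-01,  1.75649507e+00, -5.18838007e-04,
        8.66124852e-01,  2.06458051e+00]), 'joint_velocities': array([ 6.55715185e-04,  4.16505936e-04, -6.97184901e-04, -8.58237044e-05,
        9.94718303e-04,  2.74531524e-03]), 'tau': array([ 4.24198760e-01, -4.36535525e+01, -1.71991950e+01,  2.07312796e-01,
       -4.00225678e-01, -4.08544220e-03]), 'eef_pos': array([0.58172575, 0.1254094 , 0.05185421]), 'tcp_rot': array([-3.10625771e+00,  4.69836497e-01, -1.85675853e-03]), 'ft_force': array([-0.60477829, -1.09372674,  4.64089944]), 'torque': array([-0.1721568 ,  0.13933057, -0.02188163]), 'finger_force': 30.000787675380707, 'width': 0.016101647165910813}
w1 0.0607187113608893 ((578.7742309570312, -154.32110595703125), (190.7397003173828, 101.28413391113281), 74.89898681640625)
ring z 0.056711840301106875 1336
((555.2406616210938, -117.0226058959961), 30.15997886657715) ((555.1985473632812, -117.27640533447266), (58.634891510009766, 59.9184684753418), 48.36498260498047)
342 195
w2 0.0607845261942313 ((561.059326171875, -99.402099609375), (107.0707015991211, 76.43819427490234), 3.7858223915100098)
ring z 0.056763277724680206 1839
((555.2343139648438, -118.1852035522461), 29.890399932861328) ((555.7007446289062, -115.33280944824219), (51.22896194458008, 60.03434753417969), 79.22659301757812)
505 105
```

Run:
```python
from m import *
D=np.load('w2.npz');p,d,K,T=[D['a'+str(i)] for i in range(4)]
for u,v in((531.5,126),(554,164.5)): 
    print(ray(u,v,K,T,.056))
    x,y=int(u),int(v); print(p[y-5:y+6,x-6:min(x+7,560)].sum(2))
a,b=ray(531.5,126,K,T,.056),ray(554,164.5,K,T,.056);e=b-a;print((a+b)/2,np.linalg.norm(e),np.degrees(np.arctan2(e[1],e[0])))
```

```text
[ 0.57518883 -0.10950949  0.056     ]
[[317 340 336 321 328 357 353 336 306 318 360 389 403]
 [354 353 358 336 300 328 313 307 301 308 336 356 386]
 [373 375 380 325 267 270 291 286 291 296 330 341 371]
 [391 383 345 280 238 271 310 317 311 316 312 345 387]
 [378 352 288 207 202 260 320 312 324 316 340 344 382]
 [370 309 252 176 194 261 295 304 300 311 313 349 384]
 [350 324 252 200 200 247 272 280 288 283 299 340 365]
 [381 356 288 239 249 258 272 287 279 302 347 366 385]
 [409 382 332 283 279 293 314 319 340 354 389 395 396]
 [409 386 363 329 322 303 305 341 380 391 411 406 370]
 [413 398 383 385 351 337 336 371 395 418 406 405 358]]
[ 0.534336   -0.12565739  0.056     ]
[[224 250 265 267 276 266 259 257 255 259 269 273]
 [243 255 264 274 279 264 257 246 245 253 250 247]
 [252 270 269 259 250 234 230 242 237 240 241 244]
 [266 270 252 224 186 206 220 227 236 244 242 245]
 [267 265 231 193 174 202 216 227 220 221 221 236]
 [262 253 217 177 176 199 218 217 213 211 223 223]
 [275 266 237 183 194 223 233 225 216 233 233 217]
 [279 265 239 229 222 212 240 237 221 237 238 244]
 [271 272 261 234 228 231 229 237 245 243 256 264]
 [276 273 271 249 238 231 240 240 241 247 253 255]
 [287 270 268 250 256 251 248 239 253 236 249 258]]
[ 0.55476241 -0.11758344  0.056     ] 0.04392844629724178 -158.43259621663583
```

Call:
{"api": "play_rows", "payload": {"commands": [[[0,0,0.02,0,0.01],[0,0,0.04,0,0.01],[0,0,0.08,0,0.01],[0,0,0.12,0,0.01],[0,-0.04,0.14,0,0.01],[-0.03,-0.08,0.14,0,0.01],[-0.06,-0.12,0.14,0,0.01],[-0.09,-0.16,0.14,0,0.01]]]}}

```text
time_s: 4.67
eef_pos: [0.5066, -0.0138, 0.191]
tcp_rot: [3.106, -0.469, 0.001]
ft_force: [-0.1, -1.4, -2.0]
width: 0.016
finger_force: 30.0
```

Call:
{"api": "play_rows", "payload": {"commands": [[[-0.03,-0.03,0,7,0.01],[-0.03,-0.06,-0.01,14,0.01],[-0.03,-0.09,-0.02,21,0.01],[-0.03,-0.118,-0.03,28,0.01],[-0.03,-0.118,-0.035,35,0.01],[-0.03,-0.118,-0.035,38.8,0.01],[-0.03,-0.118,-0.035,38.8,0.01],[-0.03,-0.118,-0.035,38.8,0.01]]]}}

```text
time_s: 5.33
eef_pos: [0.4775, -0.1307, 0.1557]
tcp_rot: [-3.086, -0.585, 0.001]
ft_force: [0.4, 1.2, -1.8]
width: 0.0158
finger_force: 30.0
```

Run:
```python
from m import *
s=r.sense();M=R.from_rotvec(s['tcp_rot']).as_matrix();print(s['eef_pos'].round(4),M.round(3),s['ft_force'],s['torque'])
p,d,K,T=cam('wrist'); np.savez('w3.npz',a0=p,a1=d,a2=K,a3=T)
print(proj((.5548,-.1176,.056),K,T))
save('w3.png',p,1.4)
```

```text
[ 0.4775 -0.1307  0.1557] [[ 0.931  0.366 -0.   ]
 [ 0.366 -0.931  0.   ]
 [-0.    -0.    -1.   ]] [ 0.42878334  1.16418597 -1.83068814] [0.04793957 0.0230917  0.05338666]
[304.06208224 112.11517754]
```

View pics/w3.png

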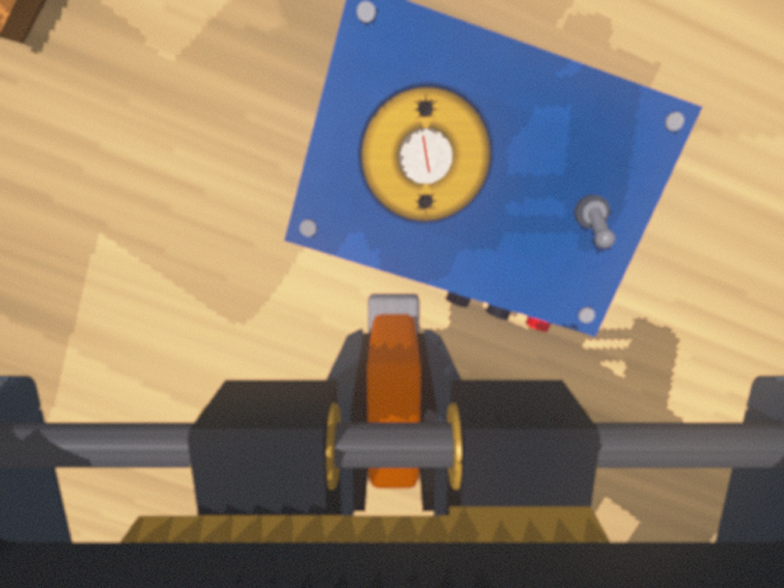

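The ring is at about (426,153), with its holes at (425,107) and (425,201). The spanner bar is at (393,305), parallel to the line of holes.

Run:
```python
from m import *
D=np.load('w3.npz');p,d,K,T=[D['a'+str(i)] for i in range(4)]
g=p.astype(int).sum(2);P=pts(d,K,T);C=[]
for u,v in((303.5,76.5),(303.5,143.5)):
    y,x=np.mgrid[int(v)-8:int(v)+9,int(u)-8:int(u)+9]; w=np.clip(230-g[y,x],0,None)
    cu,cv=(x*w).sum()/w.sum(),(y*w).sum()/w.sum(); q=ray(cu,cv,K,T,.0567);C.append(q);print(cu,cv,q)
e=C[0]-C[1];print('mid',(C[0]+C[1])/2,np.linalg.norm(e),np.degrees(np.arctan2(e[1],e[0])))
b=brass(p); b[180:]=0
xy=np.array([ray(u,v,K,T,.0567)[:2] for v,u in zip(*np.nonzero(b))]).astype(np.float32)*1000
print(cv2.fitEllipse(cv2.convexHull(xy)),np.median(P[b>0][:,2]))
# spanner handle in hand
h=cv2.cvtColor(p,cv2.COLOR_RGB2HSV);m=cv2.inRange(h,(3,180,100),(16,255,255));m[:215]=0;m[:,:250]=0;m[:,310:]=0
# bar: end edge
s=r.sense();q=P[200:226,264:300].reshape(-1,3); M=R.from_rotvec(s['tcp_rot']).as_matrix();print('bar in tool',((np.median(q,0)-s['eef_pos'])@M).round(4))
q=P[200:330,255:305].reshape(-1,3);t=(q-s['eef_pos'])@M
k=(t[:,2]>.02)&(t[:,2]<.06)&(abs(t[:,1])<.02);print(k.sum(),np.percentile(t[k],[1,50,99],axis=0).round(4))
print(s['eef_pos'])
```

```text
302.96781115879827 76.56223175965665 [ 0.57542504 -0.10820159  0.0567    ]
302.93426818580195 143.25766871165644 [ 0.53522487 -0.12483295  0.0567    ]
mid [ 0.55532495 -0.11651727  0.0567    ] 0.043504659394890746 22.47554841186107
((545.4031372070312, -33.743614196777344), (91.97694396972656, 232.43946838378906), 6.667296886444092) 0.056724004358229996
bar in tool [0.0206 0.0021 0.0312]
770 [[ 0.0138 -0.0099  0.0202]
 [ 0.0227 -0.0001  0.0296]
 [ 0.0267  0.0101  0.0367]]
[ 0.47770526 -0.13055568  0.15593234]
```

Call:
{"api": "play_rows", "payload": {"commands": [[[0,0,0,0,0.01]]]}}

```text
time_s: 5.47
eef_pos: [0.4778, -0.1304, 0.1561]
tcp_rot: [3.086, 0.587, 0.001]
ft_force: [-0.2, -0.4, -0.5]
width: 0.016
finger_force: 30.0
```

Call:
{"api": "play_rows", "payload": {"commands": [[[0.04,0.007,-0.01,0.9,0.01],[0.0774,0.0136,-0.02,0.9,0.01],[0.0774,0.0136,-0.03,0.9,0.01],[0.0774,0.0136,-0.044,0.9,0.01],[0.0774,0.0136,-0.044,0.9,0.01],[0.0774,0.0136,-0.044,0.9,0.01],[0.0774,0.0136,-0.044,0.9,0.01]]]}}

```text
time_s: 6.05
eef_pos: [0.5552, -0.117, 0.1126]
tcp_rot: [3.081, 0.612, 0.001]
ft_force: [0.4, -0.3, -0.3]
width: 0.0159
finger_force: 30.0
```

```bash
cat > st.py <<'E'
from h import *
s=r.sense();M=R.from_rotvec(s['tcp_rot']).as_matrix();print(s['time_s'],s['eef_pos'].round(4),'yaw',np.degrees(np.arctan2(M[1,0],M[0,0])).round(2),'F',s['ft_force'].round(2),'T',s['torque'].round(3),'w',s['width'],'j6',s['joints'][5])
E
python3 st.py
```

```text
6.05 [ 0.5552 -0.117   0.1126] yaw 22.48 F [ 0.36 -0.28 -0.33] T [ 0.041 -0.006 -0.053] w 0.015902027287510896 j6 0.950593766678069
```

Call:
{"api": "play_rows", "payload": {"commands": [[[0,0,-0.004,0,0.01],[0,0,-0.006,0,0.01],[0,0,-0.008,0,0.01],[0,0,-0.009,0,0.01],[0,0,-0.01,0,0.01],[0,0,-0.011,0,0.01],[0,0,-0.011,0,0.01]]]}}

```text
time_s: 6.63
eef_pos: [0.555, -0.1172, 0.1008]
tcp_rot: [-3.081, -0.612, 0.0]
ft_force: [-0.3, 0.2, -1.3]
width: 0.0158
finger_force: 30.0
```

```bash
python3 st.py
```

```text
6.6333 [ 0.555  -0.1172  0.1008] yaw 22.48 F [-0.35  0.23 -1.29] T [0.074 0.033 0.061] w 0.01578911706979454 j6 0.9502742893664312
```

Call:
{"api": "play_rows", "payload": {"commands": [[[0,0,-0.001,0,0.01],[0,0,-0.002,0,0.01],[0,0,-0.003,0,0.01],[0,0,-0.004,0,0.01],[0,0,-0.004,0,0.01]]]}}

```text
time_s: 7.05
eef_pos: [0.5549, -0.1171, 0.0967]
tcp_rot: [-3.081, -0.612, 0.001]
ft_force: [0.1, 0.2, -1.4]
width: 0.0157
finger_force: 30.0
```

```bash
python3 st.py
```

```text
7.05 [ 0.5549 -0.1171  0.0967] yaw 22.48 F [ 0.12  0.22 -1.45] T [-0.023 -0.005  0.003] w 0.01569614309344528 j6 0.9503058219166836
```

Call:
{"api": "play_rows", "payload": {"commands": [[[0,0,0,-3,0.01],[0,0,0,-6,0.01],[0,0,0,-9,0.01],[0,0,0,-12,0.01],[0,0,0,-15,0.01],[0,0,0,-18,0.01],[0,0,0,-20,0.01],[0,0,0,-20,0.01]]]}}

```text
time_s: 7.72
eef_pos: [0.555, -0.1169, 0.0969]
tcp_rot: [-3.141, -0.067, 0.0]
ft_force: [0.1, -0.1, -1.0]
width: 0.0158
finger_force: 30.0
```

```bash
python3 st.py
```

```text
7.7167 [ 0.555  -0.1169  0.0969] yaw 2.45 F [ 0.07 -0.05 -1.01] T [0.186 0.086 0.018] w 0.015768984602962995 j6 1.2997797237543163
```

Call:
{"api": "play_rows", "payload": {"commands": [[[0,0,0,-2,0.01],[0,0,0,-4,0.01],[0,0,0,-6,0.01],[0,0,0,-8,0.01],[0,0,0,-10,0.01],[0,0,0,-10,0.01]]]}}

```text
time_s: 8.22
eef_pos: [0.555, -0.1169, 0.0969]
tcp_rot: [-3.135, 0.206, 0.001]
ft_force: [0.2, 0.3, -1.4]
width: 0.0161
finger_force: 30.0
```

```bash
python3 st.py
```

```text
8.2167 [ 0.555  -0.1169  0.0969] yaw -7.5 F [ 0.15  0.33 -1.42] T [0.329 0.006 0.095] w 0.016057090804327635 j6 1.473508425395731
```

Call:
{"api": "play_rows", "payload": {"commands": [[[0,0,0,-2,0.01],[0,0,0,-4,0.01],[0,0,0,-4,0.01]]]}}

```text
time_s: 8.47
eef_pos: [0.555, -0.1169, 0.0969]
tcp_rot: [-3.125, 0.314, 0.001]
ft_force: [-0.7, 1.3, -1.1]
width: 0.0158
finger_force: 30.0
```

```bash
python3 st.py
```

```text
8.4667 [ 0.555  -0.1169  0.0969] yaw -11.47 F [-0.67  1.28 -1.09] T [0.361 0.007 0.048] w 0.01583803268589107 j6 1.5427908771189172
```

Call:
{"api": "play_rows", "payload": {"commands": [[[0,0,0,-1,0.01],[0,0,0,-2,0.01],[0,0,0,-2,0.01]]]}}

```text
time_s: 8.72
eef_pos: [0.555, -0.1169, 0.0969]
tcp_rot: [-3.119, 0.37, 0.001]
ft_force: [-0.4, 2.4, -1.7]
width: 0.016
finger_force: 30.0
```

```bash
python3 st.py
```

```text
8.7167 [ 0.555  -0.1169  0.0969] yaw -13.53 F [-0.36  2.39 -1.68] T [0.511 0.035 0.021] w 0.016037607024859107 j6 1.578766107211887
```

Call:
{"api": "play_rows", "payload": {"commands": [[[0,0.0005,0,-1,0.01],[0,0.0005,0,-3,0.01],[0,0.0005,0,-3,0.01]]]}}

```text
time_s: 8.97
eef_pos: [0.555, -0.1168, 0.0969]
tcp_rot: [3.108, -0.452, -0.0]
ft_force: [-0.8, 1.1, -1.7]
width: 0.016
finger_force: 30.0
```

```bash
python3 st.py
```

```text
8.9667 [ 0.555  -0.1168  0.0969] yaw -16.56 F [-0.82  1.08 -1.69] T [0.229 0.06  0.037] w 0.016005764162471684 j6 1.6327155158187976
```

Call:
{"api": "play_rows", "payload": {"commands": [[[0,0,0,-1.5,0.01],[0,0,0,-3,0.01],[0,0,0,-3,0.01]]]}}

```text
time_s: 9.22
eef_pos: [0.555, -0.1168, 0.0969]
tcp_rot: [3.096, -0.532, -0.0]
ft_force: [-0.8, 0.1, -1.6]
width: 0.0161
finger_force: 30.0
```

```bash
python3 st.py
```

```text
9.2167 [ 0.555  -0.1168  0.0969] yaw -19.51 F [-0.81  0.11 -1.55] T [0.183 0.071 0.016] w 0.016136000386746226 j6 1.6840263948982135
```

Call:
{"api": "play_rows", "payload": {"commands": [[[0,0,0,-1.5,0.01],[0,0,0,-3,0.01],[0,0,0,-3,0.01]]]}}

```text
time_s: 9.47
eef_pos: [0.555, -0.1167, 0.0969]
tcp_rot: [3.081, -0.612, -0.0]
ft_force: [-1.1, 0.2, -2.1]
width: 0.0159
finger_force: 30.0
```

```bash
python3 st.py
```

```text
9.4667 [ 0.555  -0.1167  0.0969] yaw -22.48 F [-1.06  0.24 -2.1 ] T [0.195 0.128 0.025] w 0.015872409151475215 j6 1.735974511529977
```

Call:
{"api": "play_rows", "payload": {"commands": [[[0,0,0,-1.5,0.01],[0,0,0,-3,0.01],[0,0,0,-3,0.01]]]}}

```text
time_s: 9.72
eef_pos: [0.555, -0.1167, 0.0969]
tcp_rot: [3.064, -0.692, -0.0]
ft_force: [-1.0, -0.1, -1.5]
width: 0.016
finger_force: 30.0
```

```bash
python3 st.py
```

```text
9.7167 [ 0.555  -0.1167  0.0969] yaw -25.46 F [-0.97 -0.14 -1.5 ] T [0.234 0.056 0.046] w 0.016000706618337055 j6 1.7880362817343123
```

Call:
{"api": "play_rows", "payload": {"commands": [[[0,0,0,-1.5,0.01],[0,0,0,-3,0.01],[0,0,0,-3,0.01]]]}}

```text
time_s: 9.97
eef_pos: [0.555, -0.1167, 0.0969]
tcp_rot: [3.045, -0.772, -0.0]
ft_force: [0.1, 0.2, -2.7]
width: 0.0156
finger_force: 30.0
```

```bash
python3 st.py
```

```text
9.9667 [ 0.555  -0.1167  0.0969] yaw -28.45 F [ 0.13  0.21 -2.67] T [0.215 0.079 0.076] w 0.01560714918574026 j6 1.8401463788528842
```

Call:
{"api": "play_rows", "payload": {"commands": [[[0,0,0,-1,0.01],[0,0,0,-2,0.01],[0,0,0,-2,0.01]]]}}

```text
time_s: 10.22
eef_pos: [0.5551, -0.1167, 0.0969]
tcp_rot: [3.031, -0.827, -0.0]
ft_force: [0.6, 0.8, -2.0]
width: 0.0161
finger_force: 30.0
```

```bash
python3 st.py
```

```text
10.2167 [ 0.5551 -0.1167  0.0969] yaw -30.53 F [ 0.65  0.78 -2.02] T [0.131 0.083 0.05 ] w 0.01607813114308312 j6 1.8764655473079297
```

Call:
{"api": "play_rows", "payload": {"commands": [[[0,0,0,-1,0.01],[0,0,0,-2,0.01],[0,0,0,-2,0.01]]]}}

```text
time_s: 10.47
eef_pos: [0.5551, -0.1167, 0.0969]
tcp_rot: [3.015, -0.88, -0.0]
ft_force: [0.8, 1.1, -1.9]
width: 0.0159
finger_force: 30.0
```

```bash
python3 st.py
```

```text
10.4667 [ 0.5551 -0.1167  0.0969] yaw -32.55 F [ 0.78  1.14 -1.87] T [0.166 0.087 0.094] w 0.01587034855370227 j6 1.9117531517988082
```

Call:
{"api": "play_rows", "payload": {"commands": [[[0,0,0,-1,0.01],[0,0,0,-2,0.01],[0,0,0,-2,0.01]]]}}

```text
time_s: 10.72
eef_pos: [0.5551, -0.1167, 0.0969]
tcp_rot: [3.0, -0.933, -0.0]
ft_force: [-0.6, 0.2, -2.1]
width: 0.016
finger_force: 30.0
```

```bash
python3 st.py
```

```text
10.7167 [ 0.5551 -0.1167  0.0969] yaw -34.56 F [-0.57  0.2  -2.05] T [0.095 0.089 0.269] w 0.015974038817575486 j6 1.9467631866390882
```

Call:
{"api": "play_rows", "payload": {"commands": [[[0,0,0,0,0.01],[0,0,0,0,0.01]]]}}

```text
time_s: 10.88
eef_pos: [0.5551, -0.1167, 0.0969]
tcp_rot: [3.0, -0.932, -0.0]
ft_force: [-0.7, 1.0, -1.4]
width: 0.016
finger_force: 30.0
```

```bash
python3 st.py
```

```text
10.8833 [ 0.5551 -0.1167  0.0969] yaw -34.51 F [-0.73  1.01 -1.41] T [0.079 0.096 0.228] w 0.015957150271009263 j6 1.9458520277886426
```

Call:
{"api": "play_rows", "payload": {"commands": [[[0,0,0,-0.5,0.01],[0,0,0,-0.5,0.01]]]}}

```text
time_s: 11.05
eef_pos: [0.5551, -0.1167, 0.0969]
tcp_rot: [2.996, -0.946, -0.0]
ft_force: [-0.2, 0.7, -2.6]
width: 0.016
finger_force: 30.0
```

```bash
python3 st.py
```

```text
11.05 [ 0.5551 -0.1167  0.0969] yaw -35.04 F [-0.17  0.72 -2.64] T [0.127 0.162 0.265] w 0.016045735861035044 j6 1.9550732554045005
```

Call:
{"api": "play_rows", "payload": {"commands": [[[0,0,0,1.5,0.01],[0,0,0,3,0.01],[0,0,0,3.5,0.01],[0,0,0,3.5,0.01],[0,0,0.002,3.5,0.01],[0,0,0.006,3.5,0.01],[0,0,0.012,3.5,0.01],[0,0,0.03,3.5,0.01]]]}}

```text
time_s: 11.72
eef_pos: [0.5538, -0.1163, 0.126]
tcp_rot: [3.023, -0.854, -0.007]
ft_force: [0.2, -0.5, -1.3]
width: 0.0156
finger_force: 30.0
```

```bash
python3 st.py
```

```text
11.7167 [ 0.5538 -0.1163  0.126 ] yaw -31.55 F [ 0.18 -0.52 -1.28] T [0.055 0.007 0.026] w 0.015648965308865927 j6 1.8940882958485497
```

Call:
{"api": "play_rows", "payload": {"commands": [[[-0.02,0.02,0.03,0,0.01],[-0.04,0.05,0.04,0,0.01],[-0.07,0.05,0.04,0,0.01],[-0.082,0.05,0.04,0,0.01],[-0.082,0.05,0.04,0,0.01],[-0.082,0.05,0.04,0,0.01],[-0.082,0.05,0.04,0,0.01]]]}}

```text
time_s: 12.3
eef_pos: [0.4745, -0.0672, 0.1674]
tcp_rot: [-3.023, 0.854, -0.003]
ft_force: [-0.1, -0.8, -1.3]
width: 0.0161
finger_force: 30.0
```

```bash
python3 st.py
python3 - <<'E'
from m import *
p,d,K,T=cam('wrist'); np.savez('w4.npz',a0=p,a1=d,a2=K,a3=T); c=proj((.5552,-.1168,.0567),K,T); print(c)
save('w4.png',p,1.4)
E
```

```text
12.3 [ 0.4745 -0.0672  0.1674] yaw -31.57 F [-0.12 -0.81 -1.25] T [0.046 0.021 0.017] w 0.016070172980518854 j6 1.9571786136069007
[280.34390502  85.95206734]
```

View pics/w4.png

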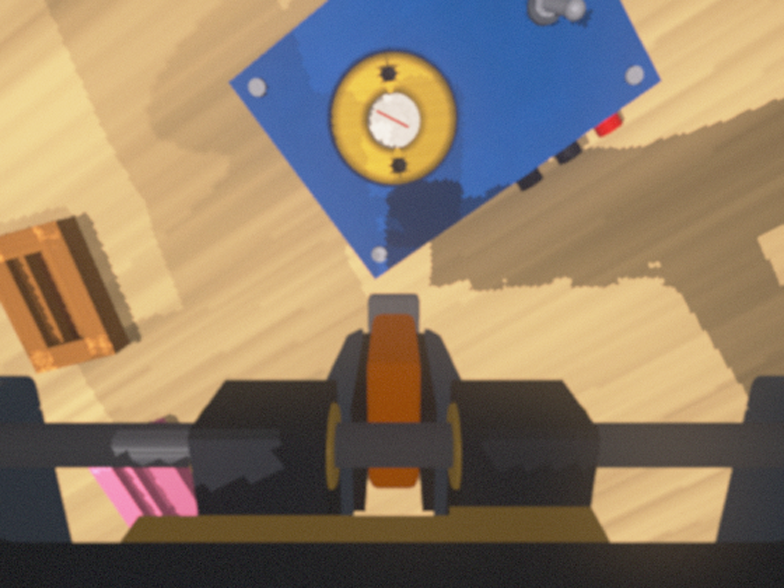

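The ring has turned: its holes are now at (388,73) and (399,165). The pocket of the wooden cradle is empty at (50,295). I'll measure the hole line.

Run:
```python
from m import *
for n,H in(('w3',((303.5,76.5),(303.5,143.5))),('w4',((277.5,52),(285,118)))):
    D=np.load(n+'.npz');p,d,K,T=[D['a'+str(i)] for i in range(4)]
    g=p.astype(int).sum(2);C=[]
    for u,v in H:
        y,x=np.mgrid[int(v)-8:int(v)+9,int(u)-8:int(u)+9]; w=np.clip(230-g[y,x],0,None)
        cu,cv=(x*w).sum()/w.sum(),(y*w).sum()/w.sum(); C.append(ray(cu,cv,K,T,.0567))
    e=C[0]-C[1];print(n,'mid',(C[0]+C[1])/2,np.linalg.norm(e),np.degrees(np.arctan2(e[1],e[0])))
    # box yaw from lid edges & bar (spanner) direction
    P=pts(d,K,T);k=((blue(p)>0)&(abs(P[...,2]-.0607)<.003)).astype(np.uint8)*255
    L=cv2.HoughLinesP(cv2.Canny(k,50,150),1,np.pi/360,40,minLineLength=70,maxLineGap=15)
    for l in L[:8,0]:
        a,b=ray(l[0],l[1],K,T,.0605),ray(l[2],l[3],K,T,.0605);f=b-a
        print('  edge',np.degrees(np.arctan2(f[1],f[0])).round(1),np.linalg.norm(f).round(3))
```

```text
w3 mid [ 0.55532495 -0.11651727  0.0567    ] 0.043504659394890746 22.47554841186107
  edge -86.3 0.143
  edge 3.7 0.117
  edge -86.3 0.08
  edge 4.7 0.075
  edge -113.8 0.077
  edge -75.7 0.067
  edge -90.6 0.073
  edge 12.3 0.06
w4 mid [ 0.555082   -0.11666375  0.0567    ] 0.04329469190964052 -24.58751036102634
  edge -176.4 0.078
  edge -84.8 0.079
  edge -166.9 0.1
  edge -75.9 0.065
  edge 169.3 0.082
  edge -37.2 0.082
```

Call:
{"api": "play_rows", "payload": {"commands": [[[0.03,-0.02,0,3.5,0.01],[0.06,-0.04,-0.01,7,0.01],[0.0806,-0.0495,-0.03,7,0.01],[0.0806,-0.0495,-0.045,7,0.01],[0.0806,-0.0495,-0.055,7,0.01],[0.0806,-0.0495,-0.055,7,0.01],[0.0806,-0.0495,-0.06,7,0.01],[0.0806,-0.0495,-0.062,7,0.01]]]}}

```text
time_s: 13.02
eef_pos: [0.5537, -0.116, 0.1051]
tcp_rot: [3.07, -0.667, 0.001]
ft_force: [-0.4, -0.4, -1.0]
width: 0.0158
finger_force: 30.0
```

```bash
python3 st.py
```

```text
13.0167 [ 0.5537 -0.116   0.1051] yaw -24.51 F [-0.36 -0.44 -1.04] T [ 0.058  0.047 -0.007] w 0.015766213982861012 j6 1.771802575814773
```

Call:
{"api": "play_rows", "payload": {"commands": [[[0,0,-0.002,0,0.01],[0,0,-0.004,0,0.01],[0,0,-0.005,0,0.01],[0,0,-0.005,0,0.01]]]}}

```text
time_s: 13.35
eef_pos: [0.5539, -0.1161, 0.1003]
tcp_rot: [3.07, -0.667, 0.002]
ft_force: [-0.1, -0.2, -1.4]
width: 0.0157
finger_force: 30.0
```

```bash
python3 st.py
```

```text
13.35 [ 0.5539 -0.1161  0.1003] yaw -24.51 F [-0.09 -0.2  -1.37] T [ 0.083 -0.017 -0.012] w 0.015735350904399804 j6 1.7718356280751733
```

Call:
{"api": "play_rows", "payload": {"commands": [[[0.0011,-0.0006,0,0,0.01],[0.0011,-0.0006,-0.002,0,0.01],[0.0011,-0.0006,-0.0034,0,0.01],[0.0011,-0.0006,-0.0034,0,0.01]]]}}

```text
time_s: 13.68
eef_pos: [0.5545, -0.1167, 0.0962]
tcp_rot: [3.07, -0.667, -0.001]
ft_force: [-0.7, -0.0, -1.2]
width: 0.0163
finger_force: 30.0
```

```bash
python3 st.py
```

```text
13.6833 [ 0.5545 -0.1167  0.0962] yaw -24.52 F [-0.67 -0.   -1.19] T [ 0.07   0.039 -0.025] w 0.01631011153182323 j6 1.7712081820859154
```

Call:
{"api": "play_rows", "payload": {"commands": [[[0,0,0,-1.5,0.01],[0,0,0,-3,0.01],[0,0,0,-3,0.01]]]}}

```text
time_s: 13.93
eef_pos: [0.5547, -0.1167, 0.0965]
tcp_rot: [3.051, -0.748, -0.0]
ft_force: [0.5, 0.4, -0.8]
width: 0.016
finger_force: 30.0
```

```bash
python3 st.py
```

```text
13.9333 [ 0.5547 -0.1167  0.0965] yaw -27.54 F [ 0.51  0.38 -0.82] T [0.09  0.046 0.016] w 0.016043465592027017 j6 1.8239234384608913
```

Call:
{"api": "play_rows", "payload": {"commands": [[[0,0,0,-1,0.01],[0,0,0,-2,0.01],[0,0,0,-2,0.01]]]}}

```text
time_s: 14.18
eef_pos: [0.5548, -0.1166, 0.0965]
tcp_rot: [-3.038, 0.801, 0.0]
ft_force: [0.2, 0.6, -1.4]
width: 0.0157
finger_force: 30.0
```

```bash
python3 st.py
```

```text
14.1833 [ 0.5548 -0.1166  0.0965] yaw -29.56 F [ 0.17  0.55 -1.39] T [0.192 0.003 0.001] w 0.015724573419112955 j6 1.8590350314080077
```

Call:
{"api": "play_rows", "payload": {"commands": [[[0,0,0,-1,0.01],[0,0,0,-2,0.01],[0,0,0,-2,0.01]]]}}

```text
time_s: 14.43
eef_pos: [0.5548, -0.1166, 0.0965]
tcp_rot: [-3.023, 0.854, 0.0]
ft_force: [0.3, 0.7, -1.6]
width: 0.0158
finger_force: 30.0
```

```bash
python3 st.py
```

```text
14.4333 [ 0.5548 -0.1166  0.0965] yaw -31.56 F [ 0.32  0.67 -1.57] T [ 0.286 -0.083  0.089] w 0.015829496090433406 j6 1.8940882683751843
```

Call:
{"api": "play_rows", "payload": {"commands": [[[0,0,0,-1,0.01],[0,0,0,-1.5,0.01],[0,0,0,-1.5,0.01]]]}}

```text
time_s: 14.68
eef_pos: [0.5548, -0.1166, 0.0965]
tcp_rot: [-3.012, 0.893, 0.0]
ft_force: [0.7, 1.5, -1.5]
width: 0.0158
finger_force: 30.0
```

```bash
python3 st.py
```

```text
14.6833 [ 0.5548 -0.1166  0.0965] yaw -33.04 F [ 0.68  1.47 -1.5 ] T [ 0.399 -0.135  0.188] w 0.015789483680267054 j6 1.919870736041051
```

Call:
{"api": "play_rows", "payload": {"commands": [[[0,0,0,-0.5,0.01],[0,0,0,-1,0.01],[0,0,0,-1,0.01]]]}}

```text
time_s: 14.93
eef_pos: [0.5548, -0.1166, 0.0965]
tcp_rot: [-3.004, 0.92, 0.0]
ft_force: [1.0, 1.2, -2.5]
width: 0.0158
finger_force: 30.0
```

```bash
python3 st.py
```

```text
14.9333 [ 0.5548 -0.1166  0.0965] yaw -34.04 F [ 0.96  1.18 -2.55] T [ 0.447 -0.127  0.273] w 0.01581263607090148 j6 1.937338979810341
```

The torque climbs from zero straight to 0.27 N m with no friction plateau, so the ring is at its stop. I'll back off and lift out.

Call:
{"api": "play_rows", "payload": {"commands": [[[0,0,0,2,0.01],[0,0,0,4,0.01],[0,0,0,6,0.01],[0,0,0,7,0.01],[0,0,0.002,7,0.01],[0,0,0.006,7,0.01],[0,0,0.012,7,0.01],[0,0,0.03,7,0.01]]]}}

```text
time_s: 15.6
eef_pos: [0.5533, -0.1165, 0.1253]
tcp_rot: [3.054, -0.735, -0.008]
ft_force: [-0.1, -0.9, -1.3]
width: 0.0159
finger_force: 30.0
```

Call:
{"api": "play_rows", "payload": {"commands": [[[-0.02,0.02,0.03,0,0.01],[-0.04,0.05,0.04,0,0.01],[-0.07,0.05,0.04,0,0.01],[-0.082,0.05,0.04,0,0.01],[-0.082,0.05,0.04,0,0.01],[-0.082,0.05,0.04,0,0.01],[-0.082,0.05,0.04,0,0.01]]]}}

```text
time_s: 16.18
eef_pos: [0.4742, -0.0673, 0.1668]
tcp_rot: [3.054, -0.735, 0.003]
ft_force: [0.9, 0.3, -1.5]
width: 0.0159
finger_force: 30.0
```

```bash
python3 st.py
python3 - <<'E'
from m import *
p,d,K,T=cam('wrist'); np.savez('w5.npz',a0=p,a1=d,a2=K,a3=T); g=p.astype(int).sum(2);C=[]
for a in(0,np.pi):
    c=np.array([.5552,-.1168])+.022*np.array([np.cos(a-.43),np.sin(a-.43)]); u,v=proj((*c,.0567),K,T)
    y,x=np.mgrid[int(v)-8:int(v)+9,int(u)-8:int(u)+9]; w=np.clip(230-g[y,x],0,None)
    C.append(ray((x*w).sum()/w.sum(),(y*w).sum()/w.sum(),K,T,.0567))
e=C[0]-C[1];print('mid',(C[0]+C[1])/2,np.linalg.norm(e),np.degrees(np.arctan2(e[1],e[0])))
P=pts(d,K,T);w=(abs(P[...,0]-.581)<.06)&(abs(P[...,1]-.1254)<.06)&(P[...,2]>.014)&(P[...,2]<.023)
q=P[w];print('cradle',len(q),cv2.minAreaRect(q[:,:2].astype(np.float32)*1000))
E
```

```text
16.1833 [ 0.4742 -0.0673  0.1668] yaw -27.07 F [ 0.94  0.26 -1.49] T [0.054 0.039 0.021] w 0.01591608708557206 j6 1.8783397964439574
mid [ 0.55511163 -0.11656601  0.0567    ] 0.04364041097792636 -24.764468739947592
cradle 4522 ((580.7514038085938, 124.78567504882812), (58.00886154174805, 90.3382568359375), 72.72528839111328)
```

Call:
{"api": "play_rows", "payload": {"commands": [[[0.02,0.035,0,3,0.01],[0.04,0.07,0,6,0.01],[0.06,0.105,0,9.9,0.01],[0.08,0.14,0,9.9,0.01],[0.097,0.175,-0.01,9.9,0.01],[0.1073,0.1927,-0.04,9.9,0.01],[0.1073,0.1927,-0.06,9.9,0.01],[0.1073,0.1927,-0.08,9.9,0.01]]]}}

```text
time_s: 16.9
eef_pos: [0.5815, 0.1275, 0.0842]
tcp_rot: [3.107, -0.465, -0.001]
ft_force: [-0.8, 1.0, -1.2]
width: 0.0158
finger_force: 30.0
```

Call:
{"api": "play_rows", "payload": {"commands": [[[0,0,0,0,0.01],[0,0,0,0,0.01],[0,0,0,0,0.01]]]}}

```text
time_s: 17.15
eef_pos: [0.5814, 0.1258, 0.0873]
tcp_rot: [-3.106, 0.468, -0.003]
ft_force: [0.1, 1.4, -1.7]
width: 0.0158
finger_force: 30.0
```

```bash
python3 st.py
```

```text
17.15 [0.5814 0.1258 0.0873] yaw -17.15 F [ 0.13  1.36 -1.73] T [0.059 0.034 0.011] w 0.015765402402138046 j6 2.064140512836948
```

Descending to about 0.053, then release.

Call:
{"api": "play_rows", "payload": {"commands": [[[0,-0.0004,-0.01,0,0.01],[0,-0.0004,-0.017,0,0.01],[0,-0.0004,-0.022,0,0.01],[0,-0.0004,-0.026,0,0.01],[0,-0.0004,-0.029,0,0.01],[0,-0.0004,-0.032,0,0.01],[0,-0.0004,-0.034,0,0.01],[0,-0.0004,-0.034,0,0.01]]]}}

```text
time_s: 17.82
eef_pos: [0.58, 0.1255, 0.0522]
tcp_rot: [3.106, -0.468, -0.001]
ft_force: [-0.1, -0.2, -1.3]
width: 0.0156
finger_force: 30.0
```

```bash
python3 st.py
```

```text
17.8167 [0.58   0.1255 0.0522] yaw -17.12 F [-0.1  -0.16 -1.28] T [0.045 0.06  0.001] w 0.015647364785675782 j6 2.0634983495978374
```

Call:
{"api": "play_rows", "payload": {"commands": [[[0,0,0,0,0.02],[0,0,0,0,0.03],[0,0,0,0,0.045],[0,0,0,0,0.05],[0,0,0,0,0.05],[0,0,0,0,0.05],[0,0,0.02,0,0.05],[0,0,0.05,0,0.05]]]}}

```text
time_s: 18.48
eef_pos: [0.5778, 0.1251, 0.1002]
tcp_rot: [3.104, -0.467, -0.011]
ft_force: [0.5, 0.2, 0.3]
width: 0.0499
finger_force: 0.0
```

Call:
{"api": "play_rows", "payload": {"commands": [[[0,0,0.04,0,0.05],[0,0,0.08,0,0.06],[0,0,0.12,0,0.09],[-0.03,-0.03,0.15,0,0.09],[-0.05,-0.05,0.15,0,0.09],[-0.05,-0.05,0.15,0,0.09],[-0.05,-0.05,0.15,0,0.09],[-0.05,-0.05,0.15,0,0.09]]]}}

```text
time_s: 19.15
eef_pos: [0.5302, 0.0757, 0.2525]
tcp_rot: [-3.106, 0.468, -0.001]
ft_force: [-0.4, 0.4, -0.2]
width: 0.0895
finger_force: 0.0
```

```bash
python3 st.py
python3 - <<'E'
from m import *
p,d,K,T=cam('wrist'); P=pts(d,K,T)
w=(abs(P[...,0]-.581)<.06)&(abs(P[...,1]-.1254)<.06)
for lo,hi in((.014,.023),(.055,.09)):
    q=P[w&(P[...,2]>lo)&(P[...,2]<hi)];print(np.median(q[:,2]),cv2.minAreaRect(q[:,:2].astype(np.float32)*1000))
save('w6.png',p,1.4)
E
```

```text
19.15 [0.5302 0.0757 0.2525] yaw -17.15 F [-0.44  0.42 -0.2 ] T [ 0.053  0.036 -0.004] w 0.08953898431497599 j6 1.9900673932656616
0.01967111875264635 ((580.9027099609375, 125.31591796875), (56.334754943847656, 90.40799713134766), 72.75546264648438)
0.07017331846471075 ((580.4487915039062, 125.05738067626953), (16.33873176574707, 43.1705436706543), 73.15457916259766)
```

View pics/w6.png

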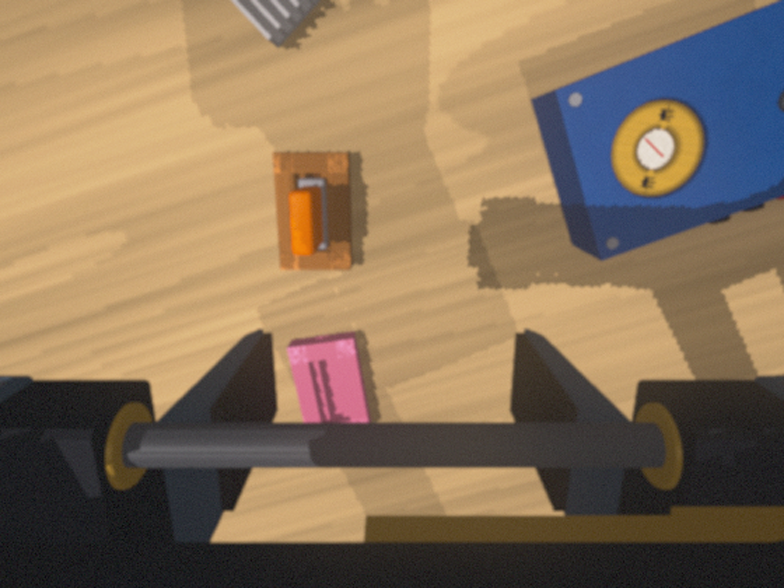

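The spanner stands upright in the wooden cradle at (308,215). Its top is at 0.070 m, as before the job. The ring is home at (658,148) and the hand is clear.

```bash
python3 -c "
from bench import r
print(r.close_job())"
```

```text
the job is handed in; nothing more can be done
None
```

I turned the ring clockwise to its stop (peak torque about 0.27 N m), stood the spanner back upright in the wooden cradle, and handed the job in at about 19 s with the robot touching nothing; no verdict was returned.

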